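Lay out heat sinks by size

ROBOT

A 6-joint arm with a two-finger parallel gripper is mounted at the origin on the work surface. World frame = base frame: x ahead of the robot, y to its left, z up, the work surface at z = 0. Lengths are in mm, angles in rad, forces in N, time in s.
With the tool pointing down it reaches from about 400 to 925 mm from the base axis. Payload 12.5 kg.
Tool frame: the origin (TCP) lies midway between the tips of the shut fingers; the grasp point (between the pads) lies 19 mm behind it; z points along the fingers, y is the direction in which the jaws open and shut (so a half turn about z gives the same grasp; the last joint's range is limited). The gripper opens to 95 mm and grips with 3 to 60 N. Pads are 20 mm wide; open, the fingers measure 119 mm over their backs; the gripper's body (75 mm by 180 mm) begins 59 mm behind the grasp point.
Start: joints at [-1.239, 0.491, 1.559, -0, 1.092, -0.106], TCP at [264.992, -566.062, 214.661] pointing down, gripper open.
Joint ranges: [-3.1, 3.1], [-0.84, 2.19], [0.05, 2.79], [-1.13, 4.28], [0.06, 2.93], [-2.69, 2.69]. Speed limits (rad/s): [2.22, 2.22, 2.79, 3.14, 3.14, 3.14].

INTERFACE

Orientations are given as [roll, pitch, yaw] about the fixed x, y, z axes, in that order (R = Rz(yaw) Ry(pitch) Rx(roll)).
In Python, from cell import env, eyes, job_done, boxes_of, regions_of gives the robot as it stands.
- The arm moves only by the tool send_rows, never from a script. Its argument "plan" is text: rows parted by semicolons, each of 5 numbers parted by spaces: the shift along the tool's x, y, z in mm, then the turn about the tool's z in rad, then the finger opening in mm, from 0 to 95.1. In form: x y z roll gripper; .... A call has 1 to 8 rows; each row shifts and turns the pose as measured when the row begins, along the tool's axes as they then stand; what a row does not reach is not made up. A row lasts 1/10 s, in which the tool goes at most 50 mm and 8.59 degrees, less where a joint would pass 70% of its speed; a pose out of reach is approached as far as the arm can. A call with a gripper value outside its range is refused whole. The fingers move at their own pace and stop on an object; the grip force is fixed at half the most. Time passes only in rows, so rows that do not move let the fingers close. It gives the time, the measured TCP pose, the force and the opening at its end, in the units of the state.
- env.state(): the state, without advancing time (a new reading comes with each control period).
- eyes.read_camera(name): name is "scene" or "top" or "wrist"; returns a dict with "image" (384x512x3 uint8, red, green, blue), "vertical_fov" (degrees; the focal length in pixels is half the picture's height over the tangent of half this angle, whatever the lens; pixels are square), "cx", "cy" (the principal point, pixels), "extrinsics" (4x4, takes a point from camera to world coordinates). Camera axes: x right, y up, looking along -z (the intrinsics and any distortion apply to the point x, -y, -z); pixel columns grow to the right and rows downward; lengths in mm; the calibration is good to about 2 mm. A picture is of the moment at which its call begins. There is no depth.
- job_done(): hands the job in, once; it reports no verdict.
Trained networks look in a picture, given as the dict that the camera call returned (one of the last four; its "shot" number tells which), for a name from the list of things; names that differ only in an ending like _2 or _b are one class to them, and where a whole thing is asked for, a point or a joint stands for the part that bears it (a point fixed in the world has none). Each returns a list of dicts, best first, with "confidence" (0 to 1); they miss things now and then, are a little off and sometimes report something else, mostly with a low value. They report only what shows in the picture. A call takes as long as a camera call.
- boxes_of(target, picture): "bbox" ([left, top, width, height] in pixels, round what is visible of it).
- regions_of(target, picture): "pixels" (384x512 bool, what is visible of it) and "bbox" ([left, top, width, height] in pixels, round what is visible of it).
The state is a dict: "t": time; "joints": joint angles; "qvel": joint speeds; "tau": joint torques, N m; "eef_pos": TCP position; "tcp_rot": TCP orientation; "ft_force": force on the tool from outside, world axes, zero at the start; "moment": the same for the moment, N m; "opening": opening from 0.0 (shut) to 1.0 (fully open).
Only numpy, scipy, OpenCV 4.12 (cv2) and the standard library are available. Lean on these libraries where they do the work, as an engineer would, in place of code of your own. Each camera call takes 0.05 s, during which the arm holds its last target.

TASK

Line up the four aluminium heat sinks from the blue mat on the grey pads of the white layout strip in order of size: the smallest on the pad beside the raised end stop, the largest on the pad at the other end, each centred on its own pad with its fins up. Leave the black fan and the amber jar standing where they are on the mat.

Things in the scene. Friction and masses are not known exactly. Their poses are not given: they have to be found in the camera images.
- sink_small: the smallest of the four bare aluminium heat sinks: square, 28 x 28 mm in plan, 18 mm high over the fins, loose, 15 to 170 g, at the start lying on the blue mat (mat 2 mm thick) with fins up. Straight plate fins stand on a solid base plate and run along its x; any two opposite sides can be gripped. Origin: centre of the underside; z points up through the fins; x and y are square to the sides.
- sink_medium: the second smallest of the four bare aluminium heat sinks: square, 36 x 36 mm in plan, 25 mm high over the fins, loose, 15 to 170 g, at the start lying on the blue mat (mat 2 mm thick) with fins up. Straight plate fins stand on a solid base plate and run along its x; any two opposite sides can be gripped. Origin: centre of the underside; z points up through the fins; x and y are square to the sides.
- sink_large: the second largest of the four bare aluminium heat sinks: square, 45 x 45 mm in plan, 32 mm high over the fins, loose, 15 to 170 g, at the start lying on the blue mat (mat 2 mm thick) with fins up. Straight plate fins stand on a solid base plate and run along its x; any two opposite sides can be gripped. Origin: centre of the underside; z points up through the fins; x and y are square to the sides.
- sink_extra_large: the largest of the four bare aluminium heat sinks: square, 54 x 54 mm in plan, 40 mm high over the fins, loose, 15 to 170 g, at the start lying on the blue mat (mat 2 mm thick) with fins up. Straight plate fins stand on a solid base plate and run along its x; any two opposite sides can be gripped. Origin: centre of the underside; z points up through the fins; x and y are square to the sides.
- pad_1: fixed grey square pad, 60 x 60 x 2 mm: the pad beside the raised end stop of the white layout strip. Strip: fixed flat on the table in any direction, 340 x 80 x 8 mm; a dark crosswise end stop stands 12 mm above it at one end only, inner face 46 mm from pad_1's centre. Origin: centre of its underside, 8 mm above the table (pad top at 10 mm); x along the row away from the end stop, z up.
- pad_2: fixed grey square pad, 60 x 60 x 2 mm: the second pad from the end stop of the white layout strip. The four like pads are 80 mm apart centre to centre along the strip. Origin: centre of its underside, 8 mm above the table (pad top at 10 mm); x along the row away from the end stop, z up.
- pad_3: fixed grey square pad, 60 x 60 x 2 mm: the third pad from the end stop of the white layout strip. Origin: centre of its underside, 8 mm above the table (pad top at 10 mm); x along the row away from the end stop, z up.
- pad_4: fixed grey square pad, 60 x 60 x 2 mm: the pad at the open end, farthest from the end stop of the white layout strip. Origin: centre of its underside, 8 mm above the table (pad top at 10 mm); x along the row away from the end stop, z up.
- fan: bystander: small square black cooling fan lying flat on the mat among the heat sinks, 40 x 40 x 20 mm, loose, light. Origin: centre of the underside, z up. To be left where it is.
- jar: bystander: small round amber jar with white cap standing on the mat among the heat sinks, 38 mm in diameter, 42 mm high, loose. Origin: centre of the underside, z up. To be left standing where it is.

How it is judged:
By the outcome, as a careful person would: the job done as asked, in the order asked, and still so for the second after the job is handed in, with the robot touching nothing.
It also fails if it takes over 96 s, if anything falls off the work surface, if the arm or the gripper's body presses on something with over 40 N, if the wrist force passes 120 N, or if a joint passes its speed limit or range.

## Working session

There is one attempt and no reset: what is moved stays moved. The work goes in short steps, Python scripts to look and compute and a tool call to move; the robot and the scene stay as the last step left them, time stands still between calls to the robot, and variables do not carry over. Pictures are saved under pics/ and viewed, and the job is handed in when it is done.

Besides the shell and the picture viewer there is one more tool, called after ">>>" as name(argument=value, ...) on one line, values as JSON. send_rows: Moves the arm, as the interface text tells. Its arguments: {"type":"object","properties":{"plan":{"type":"string"}},"required":["plan"]}

```bash
ls; mkdir -p pics; cat > h.py <<'E'
import numpy as np, cv2
from cell import env, eyes, job_done, boxes_of, regions_of
def shot(n,f=None):
    p=eyes.read_camera(n)
    if f: cv2.imwrite('pics/'+f,p['image'][:,:,::-1])
    return p
def K(p):
    f=p['image'].shape[0]/2/np.tan(np.radians(p['vertical_fov'])/2)
    return f
def toplane(p,uv,z):
    f=K(p);E=np.array(p['extrinsics']);uv=np.atleast_2d(uv).astype(float)
    d=np.c_[(uv[:,0]-p['cx'])/f,-(uv[:,1]-p['cy'])/f,-np.ones(len(uv))]@E[:3,:3].T
    o=E[:3,3]; return o+d*((z-o[2])/d[:,2])[:,None]
def proj(p,X):
    f=K(p);E=np.array(p['extrinsics']);c=(np.atleast_2d(X)-E[:3,3])@E[:3,:3]
    return np.c_[p['cx']+f*c[:,0]/-c[:,2],p['cy']-f*c[:,1]/-c[:,2]]
E
python3 - <<'E'
from h import *
for n in ['top','scene','wrist']:
    p=shot(n,n+'0.png'); print(n,p['vertical_fov'],p['cx'],p['cy'],[k for k in p],np.round(p['extrinsics'],3).tolist())
print(env.state())
E
```

```text
pics
top 46.20006156102793 254.08509835465847 190.37141188802585 ['image', 'vertical_fov', 'cx', 'cy', 'extrinsics', 'shot'] [[0.021, 0.995, -0.096, 446.216], [-0.999, 0.018, -0.026, -23.882], [-0.024, 0.096, 0.995, 1010.459], [0.0, 0.0, 0.0, 1.0]]
scene 47.59399178384707 257.69427811181333 192.983098761489 ['image', 'vertical_fov', 'cx', 'cy', 'extrinsics', 'shot'] [[0.283, -0.598, 0.75, 1275.0], [0.959, 0.163, -0.232, -227.571], [0.017, 0.785, 0.62, 652.393], [0.0, 0.0, 0.0, 1.0]]
wrist 67.51150378542638 253.4209541672429 186.64824672961683 ['image', 'vertical_fov', 'cx', 'cy', 'extrinsics', 'shot'] [[0.424, 0.872, 0.243, 333.485], [-0.906, 0.409, 0.114, -534.156], [0.0, -0.269, 0.963, 383.267], [0.0, 0.0, 0.0, 1.0]]
{'t': 0.15, 'joints': array([-1.23858560e+00,  4.91438162e-01,  1.55933237e+00,  4.11996370e-06,
        1.09168935e+00, -1.05581778e-01]), 'qvel': array([ 0.00034132, -0.00145421, -0.00017414, -0.00012353, -0.00035404,
        0.00034109]), 'tau': array([ 2.02530704e-03, -6.12894058e+01, -2.58277935e+01,  6.92729373e-02,
        4.73324535e-02, -9.00071586e-05]), 'eef_pos': array([ 264.93438549, -565.86536001,  214.17748871]), 'tcp_rot': array([-3.14073064e+00, -9.50279125e-05,  4.37790562e-01]), 'ft_force': array([ 0.31344694, -0.36957539,  0.60436231]), 'moment': array([ 0.04325794, -0.05977719, -0.01313155]), 'opening': 0.9980904575429255}
```

View pics/top0.png

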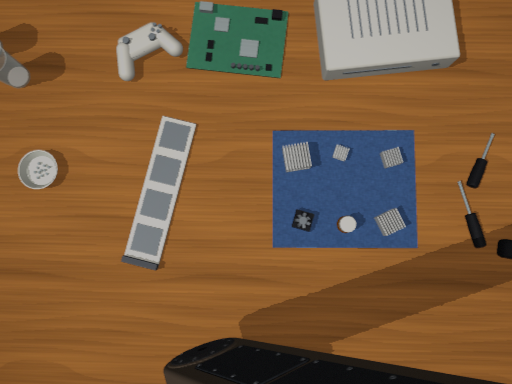

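View pics/scene0.png

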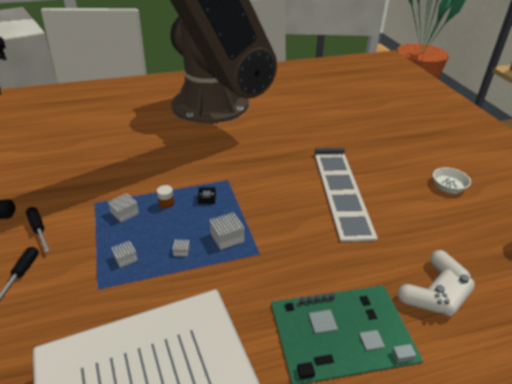

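```bash
python3 - <<'E'
from h import *
H=dict(sink_small=18,sink_medium=25,sink_large=32,sink_extra_large=40,fan=20,jar=42)
p=shot('top')
for n in list(H)+['pad_1','pad_2','pad_3','pad_4']:
    for r in regions_of(n,p)[:5]:
        print(n,round(r['confidence'],2),r['bbox'],r['pixels'].sum())
E
```

```text
sink_small 0.67 [335.2, 144.5, 10.3, 19.8] 168
sink_small 0.48 [339.4, 215.4, 18.3, 18.9] 247
sink_medium 0.71 [381.7, 149.1, 19.5, 16.8] 340
sink_large 0.58 [131.3, 222.1, 28.5, 34.1] 733
sink_large 0.57 [372.7, 205.4, 30.9, 30.8] 537
sink_extra_large 0.72 [281.1, 144.3, 30.1, 28.8] 694
fan 0.83 [290.9, 208.3, 25.7, 22.7] 353
fan 0.51 [151.4, 152.2, 28.3, 29.5] 628
pad_1 0.96 [148.9, 152.3, 31.1, 35.8] 709
pad_1 0.95 [161.4, 120.7, 27.8, 31.6] 691
pad_1 0.59 [131.4, 222.3, 30.7, 31.8] 738
pad_2 0.96 [148.9, 152.3, 31.1, 35.8] 709
pad_2 0.95 [161.4, 120.7, 27.8, 31.6] 691
pad_2 0.59 [131.4, 222.3, 30.7, 31.8] 738
pad_3 0.96 [148.9, 152.3, 31.1, 35.8] 709
pad_3 0.95 [161.4, 120.7, 27.8, 31.6] 691
pad_3 0.59 [131.4, 222.3, 30.7, 31.8] 738
pad_4 0.96 [148.9, 152.3, 31.1, 35.8] 709
pad_4 0.95 [161.4, 120.7, 27.8, 31.6] 691
pad_4 0.59 [131.4, 222.3, 30.7, 31.8] 738
```

```bash
cat >> h.py <<'E'
from scipy.optimize import minimize
SZ=dict(sink_small=(28,28,18),sink_medium=(36,36,25),sink_large=(45,45,32),sink_extra_large=(54,54,40),fan=(40,40,20),pad=(60,60,2))
def corners(x,y,yaw,s,z0):
    a,b,h=s; c,sn=np.cos(yaw),np.sin(yaw)
    return np.array([[x+c*i*a/2-sn*j*b/2,y+sn*i*a/2+c*j*b/2,z0+k*h] for i in(-1,1) for j in(-1,1) for k in(0,1)])
def iou(p,mask,x,y,yaw,s,z0,off,ss=8):
    # mask: float crop at offset off
    q=(proj(p,corners(x,y,yaw,s,z0))-off+0.5)*ss
    hull=cv2.convexHull(q.astype(np.float32))
    h,w=mask.shape
    m=np.zeros((h*ss,w*ss),np.uint8); cv2.fillConvexPoly(m,np.round(hull*16).astype(np.int32),255,shift=4)
    m=cv2.resize(m,(w,h),interpolation=cv2.INTER_AREA)/255.
    return np.minimum(m,mask).sum()/np.maximum(m,mask).sum()
def fit(pms,x0,s,z0,yaws=np.arange(0,1.57,.26)):
    # pms: list of (p, maskcrop, off)
    best=None
    for w in yaws:
        f=lambda v:-sum(iou(p,m,v[0],v[1],v[2]/50,s,z0,o) for p,m,o in pms)/len(pms)
        r=minimize(f,[x0[0],x0[1],w*50],method='Nelder-Mead',options=dict(initial_simplex=np.array([x0[0],x0[1],w*50])+np.array([[0,0,0],[6,0,0],[0,6,0],[0,0,6]]),xatol=.05,fatol=1e-4,maxiter=150))
        if best is None or r.fun<best.fun: best=r
    v=best.x; return v[0],v[1],v[2]/50,-best.fun
E
python3 - <<'E'
from h import *
p=shot('top'); im=p['image']
print(im[190,350],im[160,300],im[150,310], im[157,392])
cv2.imwrite('pics/matz.png',cv2.resize(im[120:260,262:427,::-1],None,fx=4.5,fy=4.2,interpolation=cv2.INTER_CUBIC))
cv2.imwrite('pics/strz.png',cv2.resize(im[105:280,110:210,::-1],None,fx=3.4,fy=3.4,interpolation=cv2.INTER_CUBIC))
uv=[[297,157],[341,153],[392,157],[390,222],[303,220],[347,224],[145,239],[156,205],[166,169],[175,136]]
print(toplane(p,uv,20).round())
E
```

```text
[ 53  81 120] [145 144 141] [40 60 91] [146 146 144]
[[ 618.  -92.   20.]
 [ 628. -189.   20.]
 [ 621. -302.   20.]
 [ 478. -296.   20.]
 [ 478. -107.   20.]
 [ 471. -203.   20.]
 [ 429.  240.   20.]
 [ 505.  218.   20.]
 [ 586.  199.   20.]
 [ 661.  182.   20.]]
```

View pics/matz.png

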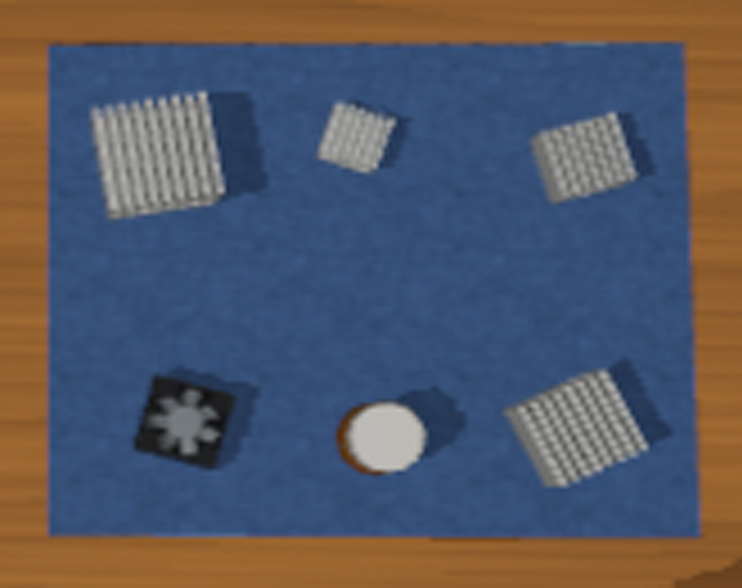

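View pics/strz.png

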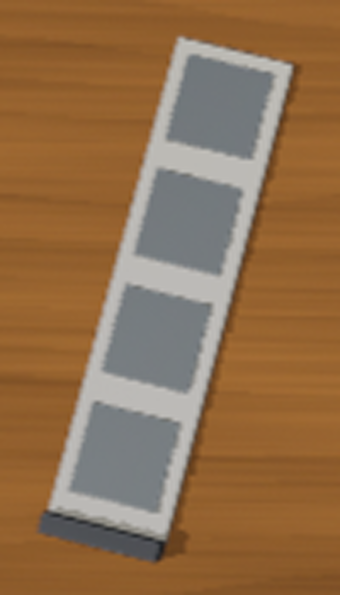

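View pics/wrist0.png

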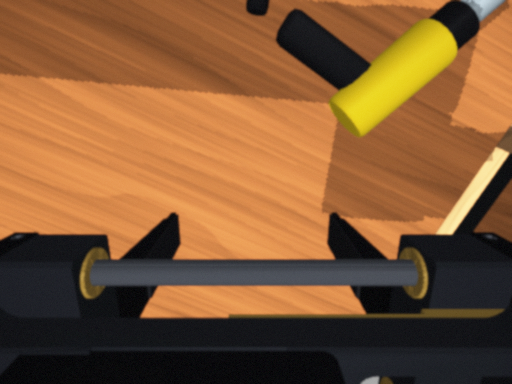

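```bash
cat >> h.py <<'E'
def greymask(im,lo=75,hi=30):
    f=im.astype(float); sat=f.max(2)-f.min(2)
    return ((f.mean(2)>lo)&(sat<hi)).astype(np.uint8)
def fillm(m): return cv2.morphologyEx(m,cv2.MORPH_CLOSE,np.ones((3,3),np.uint8))
def comp(m,uv,pad=6):
    n,l,st,c=cv2.connectedComponentsWithStats(m,connectivity=8)
    ids=[i for i in range(1,n) if st[i,4]>25]
    i=min(ids,key=lambda i:np.hypot(*(c[i]-uv)))
    x,y,w,h,a=st[i]; x0,y0=max(x-pad,0),max(y-pad,0)
    return (l[y0:y+h+pad,x0:x+w+pad]==i).astype(float),np.array([x0,y0]),a
def softgrey(im,off,shape,bg,fg):
    pass
G=dict(sink_small=(628,-189),sink_medium=(621,-302),sink_large=(478,-296),sink_extra_large=(618,-92))
E
python3 - <<'E'
from h import *
P={n:shot(n) for n in('top','scene')}
for n,g in G.items():
    L=[]
    for c,p in P.items():
        m=fillm(greymask(p['image']))
        uv=proj(p,[[g[0],g[1],15]])[0]
        mk,o,a=comp(m,uv); L.append((p,mk,o))
        print(n,c,a,np.round(fit(L[-1:],g,SZ[n],2),3))
    print('   both',np.round(fit(L,g,SZ[n],2),3))
E
```

```text
sink_small top 195 [ 631.295 -189.265    1.269    0.926]
sink_small scene 264 [ 629.872 -190.477    1.153    0.919]
   both [ 630.949 -189.735    1.232    0.901]
sink_medium top 340 [ 621.351 -300.98     1.86     0.943]
sink_medium scene 455 [ 6.20234e+02 -3.01117e+02  3.13000e-01  9.49000e-01]
   both [ 620.906 -301.064    1.873    0.94 ]
sink_large top 549 [ 4.78926e+02 -2.95084e+02  4.63000e-01  9.57000e-01]
sink_large scene 887 [ 476.918 -295.446    0.491    0.608]
   both [ 4.78691e+02 -2.95107e+02  4.66000e-01  7.78000e-01]
sink_extra_large top 708 [617.657 -90.319   1.755   0.956]
sink_extra_large scene 945 [616.664 -90.96    1.752   0.96 ]
   both [617.289 -90.436   1.759   0.955]
```

```bash
python3 - <<'E'
from h import *
P={n:shot(n) for n in('top','scene')}
pg=[(429,240),(505,218),(586,199),(661,182)]
for c,p in P.items():
    im=p['image'].astype(float)
    R=[]
    for g in pg:
        uv=proj(p,[[*g,10]])[0]; u,v=uv.round().astype(int)
        ref=im[v-1:v+2,u-1:u+2].mean((0,1))
        m=(np.abs(im-ref).max(2)<22).astype(np.uint8)
        mk,o,a=comp(m,uv)
        r=fit([(p,mk,o)],g,(60,60,0.01),10,[1.3]); R.append(r); print(c,ref.round(),a,np.round(r,3))
    R=np.array(R); d=R[3,:2]-R[0,:2]; print('spacing',np.linalg.norm(np.diff(R[:,:2],axis=0),axis=1).round(1),'yaw',np.arctan2(d[1],d[0]),'mid',R[:,:2].mean(0))
E
```

```text
top [121. 126. 130.] 719 [429.886 239.33    1.345   0.957]
top [119. 124. 128.] 691 [507.827 221.734   1.351   0.948]
top [116. 122. 126.] 671 [585.892 203.875   1.341   0.946]
top [114. 120. 124.] 659 [663.638 186.014   1.347   0.945]
spacing [79.9 80.1 79.8] yaw -0.22425132430014846 mid [546.8109672  212.73790684]
scene [100. 105. 108.] 255 [426.763 238.238   1.308   0.857]
scene [100. 106. 108.] 294 [504.483 221.51    1.307   0.838]
scene [101. 106. 109.] 371 [584.37  202.731   1.303   0.878]
scene [101. 107. 110.] 447 [661.637 185.157   1.324   0.874]
spacing [79.5 82.1 79.2] yaw -0.22226385705668011 mid [544.31297085 211.90898031]
```

```bash
cat >> h.py <<'E'
def plan(x,y,z,yaw,grip,step=45.,dr=.14,nmin=1):
    s=env.state(); p=np.array(s['eef_pos']); w=s['tcp_rot'][2]
    d=np.array([x,y,z])-p; dw=(yaw-w+np.pi)%(2*np.pi)-np.pi
    n=max(nmin,int(np.ceil(np.linalg.norm(d)/step)),int(np.ceil(abs(dw)/dr)))
    rows=[]
    for i in range(n):
        wi=w+dw*i/n; e=d/n
        rows.append('%.1f %.1f %.1f %.3f %g'%(e[0]*np.cos(wi)+e[1]*np.sin(wi),e[0]*np.sin(wi)-e[1]*np.cos(wi),-e[2],-dw/n,grip))
    print('t',round(s['t'],2),'pos',p.round(1),'yaw',round(w,3),'F',np.round(s['ft_force'],1),'op',round(s['opening']*95.1,1),'n',n)
    for i in range(0,n,8): print('; '.join(rows[i:i+8]))
E
python3 -c "
from h import *
plan(620.5,-301,90,1.87,95)"
```

```text
t 0.95 pos [ 265.  -566.1  214.7] yaw 0.438 F [-0.3  0.9 -0.8] op 95.0 n 11
39.5 -8.1 11.3 -0.130 95; 40.2 -2.9 11.3 -0.130 95; 40.2 2.3 11.3 -0.130 95; 39.6 7.5 11.3 -0.130 95; 38.3 12.6 11.3 -0.130 95; 36.3 17.5 11.3 -0.130 95; 33.8 22.0 11.3 -0.130 95; 30.6 26.2 11.3 -0.130 95
26.9 30.0 11.3 -0.130 95; 22.8 33.2 11.3 -0.130 95; 18.3 35.9 11.3 -0.130 95
```

>>> send_rows(plan="39.5 -8.1 11.3 -0.13 95; 40.2 -2.9 11.3 -0.13 95; 40.2 2.3 11.3 -0.13 95; 39.6 7.5 11.3 -0.13 95; 38.3 12.6 11.3 -0.13 95; 36.3 17.5 11.3 -0.13 95; 33.8 22 11.3 -0.13 95; 30.6 26.2 11.3 -0.13 95")

```text
t: 1.75
eef_pos: [527.1, -368.1, 122.6]
tcp_rot: [3.139, 0.005, 1.509]
ft_force: [0.2, -0.8, -0.4]
opening: 1.002
```

```bash
python3 -c "
from h import *
plan(620.5,-301,90,1.87,95)"
```

```text
t 1.75 pos [ 527.1 -368.1  122.6] yaw 1.509 F [ 0.2 -0.8 -0.4] op 95.3 n 3
24.2 29.7 10.9 -0.120 95; 20.5 32.4 10.9 -0.120 95; 16.5 34.6 10.9 -0.120 95
```

>>> send_rows(plan="24.2 29.7 10.9 -0.12 95; 20.5 32.4 10.9 -0.12 95; 16.5 34.6 10.9 -0.12 95; 0 0 0 0 95")

```text
t: 2.15
eef_pos: [626.7, -293.6, 86.6]
tcp_rot: [3.142, 0.005, 1.893]
ft_force: [-0.9, -0.4, -0.7]
opening: 1.001
```

```bash
python3 -c "
from h import *
p=shot('wrist','w1.png')
plan(620.5,-301,50,1.87,95)
print(proj(p,corners(620.5,-301,1.87,SZ['sink_medium'],2)).round())"
```

```text
t 2.2 pos [ 625.4 -294.9   87.2] yaw 1.889 F [-0.4  1.  -0.3] op 94.7 n 1
-4.3 -6.6 37.2 0.019 95
[[263. 215.]
 [264. 225.]
 [225. 214.]
 [222. 225.]
 [265. 178.]
 [266. 185.]
 [225. 177.]
 [222. 184.]]
```

View pics/w1.png

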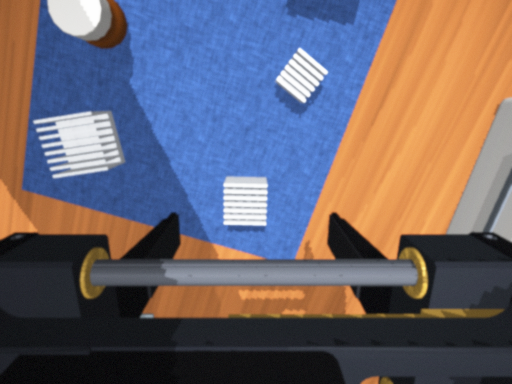

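>>> send_rows(plan="-3.5 -6 20 0.019 95; 0 0 25 0 95; 0 0 10 0 95; 0 0 0 0 95")

```text
t: 2.6
eef_pos: [619.5, -303.2, 32.8]
tcp_rot: [3.14, 0.007, 1.863]
ft_force: [0.2, -0.1, 0.1]
opening: 1.001
```

```bash
python3 -c "
from h import *
plan(620.5,-301,5,1.87,95)"
```

```text
t 2.6 pos [ 619.5 -303.2   32.8] yaw 1.863 F [ 0.2 -0.1  0.1] op 95.2 n 1
1.8 1.5 27.8 -0.007 95
```

>>> send_rows(plan="1 1 10 0 95; 0.5 0.5 10 0 95; 0 0 4 0 95; 0 0 0 0 95; 0 0 0 0 95")

```text
t: 3.1
eef_pos: [621.0, -303.0, 9.7]
tcp_rot: [3.138, 0.01, 1.86]
ft_force: [0.4, 0.7, 0.9]
opening: 1.003
```

```bash
python3 -c "
from h import *
plan(620.5,-301,5,1.87,95)"
```

```text
t 3.1 pos [ 621.  -303.     9.7] yaw 1.86 F [0.4 0.7 0.9] op 95.4 n 1
2.1 0.1 4.7 -0.010 95
```

Close and lift in steps.

>>> send_rows(plan="2 0 3.5 -0.01 95; 0 0 0 0 60; 0 0 0 0 30; 0 0 0 0 20; 0 0 0 0 20; 0 0 0 0 20; 0 0 0 0 20; 0 0 0 0 20")

```text
t: 3.9
eef_pos: [621.0, -301.1, 7.1]
tcp_rot: [3.137, 0.011, 1.871]
ft_force: [-0.3, -0.3, 0.5]
opening: 0.469
```

```bash
python3 -c "
from h import *
plan(620.5,-301,5,1.87,95)"
```

```text
t 3.9 pos [ 621.  -301.1    7.1] yaw 1.871 F [-0.3 -0.3  0.5] op 44.6 n 1
0.2 -0.5 2.1 0.001 95
```

>>> send_rows(plan="0 0 0 0 20; 0 0 0 0 20; 0 0 0 0 20; 0 0 0 0 20")

```text
t: 4.3
eef_pos: [621.1, -301.1, 7.2]
tcp_rot: [3.137, 0.011, 1.871]
ft_force: [0.0, 0.1, -1.1]
opening: 0.374
```

>>> send_rows(plan="0 0 -15 0 20; 0 0 -30 0 20; 0 0 -30 0 20; 0 0 -10 0 20")

```text
t: 4.7
eef_pos: [619.6, -299.8, 95.4]
tcp_rot: [3.139, 0.009, 1.871]
ft_force: [0.5, -1.5, -0.2]
opening: 0.374
```

```bash
python3 -c "
from h import *
plan(507,221.3,70,2.918,20)"
```

```text
t 4.7 pos [ 619.6 -299.8   95.4] yaw 1.871 F [ 0.5 -1.5 -0.2] op 35.6 n 12
44.3 3.9 2.1 -0.087 20; 43.8 7.7 2.1 -0.087 20; 42.9 11.5 2.1 -0.087 20; 41.7 15.2 2.1 -0.087 20; 40.3 18.8 2.1 -0.087 20; 38.5 22.2 2.1 -0.087 20; 36.4 25.5 2.1 -0.087 20; 34.0 28.6 2.1 -0.087 20
31.4 31.4 2.1 -0.087 20; 28.6 34.0 2.1 -0.087 20; 25.5 36.4 2.1 -0.087 20; 22.2 38.5 2.1 -0.087 20
```

>>> send_rows(plan="44.3 3.9 2 -0.087 20; 43.8 7.7 2 -0.087 20; 42.9 11.5 2 -0.087 20; 41.7 15.2 2 -0.087 20; 40.3 18.8 2 -0.087 20; 38.5 22.2 2 -0.087 20; 36.4 25.5 2 -0.087 20; 34 28.6 2 -0.087 20")

```text
t: 5.5
eef_pos: [540.2, 52.7, 78.0]
tcp_rot: [-3.138, 0.017, 2.585]
ft_force: [0.7, -0.2, -0.1]
opening: 0.383
```

```bash
python3 -c "
from h import *
plan(507,221.3,70,2.918,20)"
```

```text
t 5.5 pos [540.2  52.7  78. ] yaw 2.585 F [ 0.7 -0.2 -0.1] op 36.4 n 4
29.3 31.4 2.0 -0.083 20; 26.6 33.7 2.0 -0.083 20; 23.7 35.8 2.0 -0.083 20; 20.6 37.7 2.0 -0.083 20
```

>>> send_rows(plan="29.3 31.4 2 -0.083 20; 26.6 33.7 2 -0.083 20; 22 34 2 -0.083 20; 14 28 2 -0.07 20; 0 0 0 0 20; 0 0 0 0 20")

```text
t: 6.1
eef_pos: [506.1, 218.3, 67.7]
tcp_rot: [-3.133, 0.015, 2.926]
ft_force: [-0.0, -1.2, -0.7]
opening: 0.375
```

```bash
python3 -c "
from h import *
plan(507,221.3,20,2.918,20)"
```

```text
t 6.1 pos [506.1 218.3  67.7] yaw 2.926 F [-0.  -1.2 -0.7] op 35.7 n 2
-0.1 1.5 23.8 0.004 20; -0.1 1.5 23.8 0.004 20
```

>>> send_rows(plan="0 1.5 20 0.004 20; 0 1.3 20 0.004 20; 0 0 0 0 20; 0 0 0 0 20")

```text
t: 6.5
eef_pos: [508.8, 217.5, 27.9]
tcp_rot: [-3.134, 0.017, 2.912]
ft_force: [-0.2, 0.3, -0.5]
opening: 0.374
```

```bash
python3 -c "
from h import *
plan(507,221.3,15.2,2.918,20)"
```

```text
t 6.5 pos [508.8 217.5  27.9] yaw 2.912 F [-0.2  0.3 -0.5] op 35.6 n 1
2.6 3.3 12.7 -0.006 20
```

>>> send_rows(plan="1.5 2 4 -0.004 20; 1 1.2 4 0 20; 0 0 2 0 20; 0 0 0 0 20; 0 0 0 0 20")

```text
t: 7.0
eef_pos: [508.3, 220.4, 19.5]
tcp_rot: [-3.135, 0.02, 2.914]
ft_force: [0.4, -0.6, -1.5]
opening: 0.375
```

```bash
python3 -c "
from h import *
plan(507,221.3,15.2,2.918,20)"
```

```text
t 7.0 pos [508.3 220.4  19.5] yaw 2.914 F [ 0.4 -0.6 -1.5] op 35.7 n 1
1.4 0.6 4.3 -0.004 20
```

>>> send_rows(plan="1.3 0.6 2.5 -0.004 20; 0 0 1 0 20; 0 0 0 0 20; 0 0 0 0 20")

```text
t: 7.4
eef_pos: [507.1, 221.5, 15.9]
tcp_rot: [-3.135, 0.02, 2.919]
ft_force: [0.0, 0.1, 0.4]
opening: 0.378
```

```bash
python3 -c "
from h import *
plan(507,221.3,15.2,2.918,20)"
```

```text
t 7.4 pos [507.1 221.5  15.9] yaw 2.919 F [0.  0.1 0.4] op 35.9 n 1
0.1 -0.2 0.7 0.001 20
```

>>> send_rows(plan="0 0 0.5 0 20; 0 0 0 0 70; 0 0 0 0 70; 0 0 0 0 70; 0 0 0 0 70; 0 0 -20 0 80; 0 0 -35 0 95; 0 0 -20 0 95")

```text
t: 8.2
eef_pos: [504.6, 221.8, 90.0]
tcp_rot: [-3.133, 0.015, 2.919]
ft_force: [0.6, -0.3, -0.4]
opening: 0.908
```

```bash
python3 -c "
from h import *
shot('top','t2.png');shot('wrist','w2.png')
plan(630.5,-189.8,75,1.232,95)"
```

```text
t 8.3 pos [505.3 222.   90.5] yaw 2.919 F [-0.4 -0.3 -0.5] op 92.6 n 13
-16.4 -28.8 1.2 0.130 95; -20.0 -26.4 1.2 0.130 95; -23.2 -23.6 1.2 0.130 95; -26.1 -20.4 1.2 0.130 95; -28.5 -16.8 1.2 0.130 95; -30.4 -13.0 1.2 0.130 95; -31.9 -9.0 1.2 0.130 95; -32.8 -4.8 1.2 0.130 95
-33.1 -0.5 1.2 0.130 95; -32.9 3.8 1.2 0.130 95; -32.1 8.0 1.2 0.130 95; -30.8 12.1 1.2 0.130 95; -29.0 16.0 1.2 0.130 95
```

View pics/w2.png

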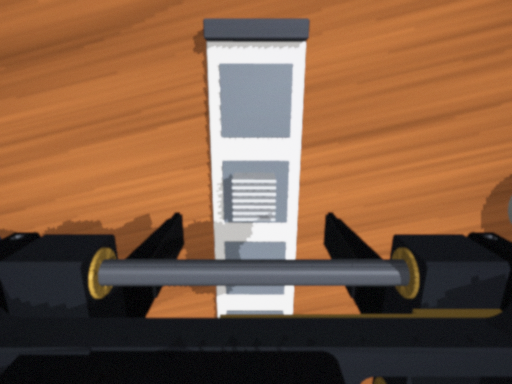

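>>> send_rows(plan="-16.4 -28.8 0.5 0.13 95; -20 -26.4 0.5 0.13 95; -23.2 -23.6 0.5 0.13 95; -26.1 -20.4 0.5 0.13 95; -28.5 -16.8 0.5 0.13 95; -30.4 -13 0.5 0.13 95; -31.9 -9 0.5 0.13 95; -32.8 -4.8 0.5 0.13 95")

```text
t: 9.1
eef_pos: [578.3, -38.4, 83.4]
tcp_rot: [3.135, 0.013, 1.846]
ft_force: [0.0, 0.9, -0.1]
opening: 0.994
```

```bash
python3 -c "
from h import *
plan(630.5,-189.8,75,1.232,95)"
```

```text
t 9.1 pos [578.3 -38.4  83.4] yaw 1.846 F [ 0.   0.9 -0.1] op 94.5 n 5
-32.0 1.8 1.7 0.123 95; -31.5 5.7 1.7 0.123 95; -30.6 9.5 1.7 0.123 95; -29.2 13.2 1.7 0.123 95; -27.3 16.7 1.7 0.123 95
```

>>> send_rows(plan="-32 1.8 1.5 0.123 95; -31.5 5.7 1.5 0.123 95; -30.6 9.5 1.5 0.123 95; -25 12 1 0.11 95; -17 12 0 0.08 95; 0 0 0 0 95; 0 0 0 0 95")

```text
t: 9.8
eef_pos: [624.9, -184.8, 70.2]
tcp_rot: [3.137, 0.007, 1.255]
ft_force: [-0.4, -0.2, 0.4]
opening: 0.998
```

```bash
cat >> h.py <<'E'
def wfit(n,g,z0=2,f=None):
    p=shot('wrist',f); m=fillm(fillm(greymask(p['image'],85,25)))
    uv=proj(p,[[g[0],g[1],z0+SZ[n][2]/2]])[0]
    m=cv2.morphologyEx(m,cv2.MORPH_CLOSE,np.ones((7,7),np.uint8))
    mk,o,a=comp(m,uv); print('wrist fit',n,uv.round(),a,np.round(fit([(p,mk,o)],g,SZ[n],z0),3))
E
python3 -c "
from h import *
wfit('sink_small',(630.5,-189.8),2,'w3.png')
plan(630.5,-189.8,5,1.232,95)"
```

```text
wrist fit sink_small [261. 203.] 1284 [ 6.30944e+02 -1.89492e+02 -3.17000e-01  9.55000e-01]
t 9.85 pos [ 624.9 -184.6   70.2] yaw 1.255 F [-1.  -0.9 -0.6] op 95.1 n 2
-1.6 3.5 32.6 0.012 95; -1.6 3.5 32.6 0.012 95
```

View pics/w3.png

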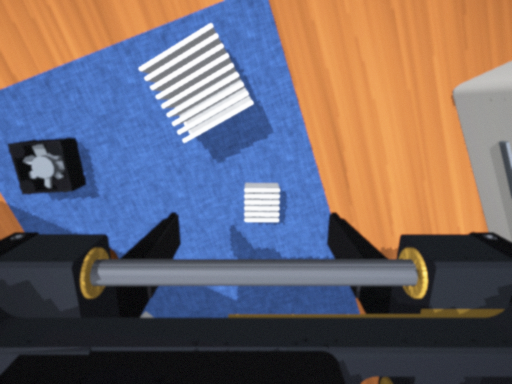

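>>> send_rows(plan="-1.6 3.5 20 0 80; -1.3 3 22 0 60; 0 0 8 0 50; 0 0 0 0 50; 0 0 0 0 50")

```text
t: 10.35
eef_pos: [629.6, -185.1, 19.1]
tcp_rot: [3.138, 0.007, 1.265]
ft_force: [0.9, 1.0, 0.8]
opening: 0.635
```

```bash
python3 -c "
from h import *
plan(630.8,-189.6,4,1.254,50)"
```

```text
t 10.35 pos [ 629.6 -185.1   19.1] yaw 1.265 F [0.9 1.  0.8] op 60.4 n 1
-3.9 2.5 15.1 0.011 50
```

>>> send_rows(plan="-3 2 6 0.01 50; -0.8 0.5 5 0 50; 0 0 2 0 50; 0 0 0 0 50; 0 0 0 0 50")

```text
t: 10.85
eef_pos: [631.7, -189.8, 7.5]
tcp_rot: [3.135, 0.007, 1.255]
ft_force: [-0.2, -0.7, 0.4]
opening: 0.525
```

```bash
python3 -c "
from h import *
plan(630.8,-189.6,4,1.254,50)"
```

```text
t 10.85 pos [ 631.7 -189.8    7.5] yaw 1.255 F [-0.2 -0.7  0.4] op 49.9 n 1
-0.1 -0.9 3.5 0.001 50
```

>>> send_rows(plan="0 -0.8 3 0 45; 0 0 0 0 15; 0 0 0 0 15; 0 0 0 0 15; 0 0 0 0 15; 0 0 0 0 15; 0 0 0 0 15")

```text
t: 11.55
eef_pos: [631.0, -189.6, 4.7]
tcp_rot: [3.135, 0.007, 1.255]
ft_force: [0.5, -0.8, -0.6]
opening: 0.293
```

>>> send_rows(plan="0 0 -15 0 15; 0 0 -30 0 15; 0 0 -30 0 15; 0 0 -10 0 15")

```text
t: 11.95
eef_pos: [630.0, -188.6, 93.3]
tcp_rot: [3.137, 0.007, 1.255]
ft_force: [-0.9, -0.8, -0.0]
opening: 0.291
```

```bash
python3 -c "
from h import *
plan(429,239,80,2.918,15)"
```

```text
t 11.95 pos [ 630.  -188.6   93.3] yaw 1.255 F [-0.9 -0.8 -0. ] op 27.6 n 12
28.7 -27.0 1.1 -0.139 15; 32.1 -22.8 1.1 -0.139 15; 35.0 -18.1 1.1 -0.139 15; 37.1 -13.1 1.1 -0.139 15; 38.6 -7.9 1.1 -0.139 15; 39.3 -2.5 1.1 -0.139 15; 39.3 3.0 1.1 -0.139 15; 38.5 8.4 1.1 -0.139 15
36.9 13.6 1.1 -0.139 15; 34.7 18.6 1.1 -0.139 15; 31.8 23.2 1.1 -0.139 15; 28.3 27.4 1.1 -0.139 15
```

>>> send_rows(plan="28.7 -27 0 -0.139 15; 32.1 -22.8 0 -0.139 15; 35 -18.1 0 -0.139 15; 37.1 -13.1 0 -0.139 15; 38.6 -7.9 0 -0.139 15; 39.3 -2.5 0 -0.139 15; 39.3 3 0 -0.139 15; 38.5 8.4 0 -0.139 15")

```text
t: 12.75
eef_pos: [488.5, 99.3, 93.8]
tcp_rot: [-3.141, 0.015, 2.402]
ft_force: [0.3, 0.1, -1.0]
opening: 0.294
```

```bash
python3 -c "
from h import *
plan(429,239,80,2.918,15)"
```

```text
t 12.75 pos [488.5  99.3  93.8] yaw 2.402 F [ 0.3  0.1 -1. ] op 28.0 n 4
34.5 15.8 3.5 -0.129 15; 32.2 20.1 3.5 -0.129 15; 29.4 24.1 3.5 -0.129 15; 26.0 27.7 3.5 -0.129 15
```

>>> send_rows(plan="34.5 15.8 3.5 -0.129 15; 32.2 20.1 3.5 -0.129 15; 27 22 3.5 -0.12 15; 15 17 3.5 -0.09 15; 0 0 0 0 15; 0 0 0 0 15")

```text
t: 13.35
eef_pos: [431.1, 229.6, 78.9]
tcp_rot: [-3.135, 0.015, 2.898]
ft_force: [-0.1, -0.3, 0.1]
opening: 0.293
```

```bash
python3 -c "
from h import *
plan(429,239,25,2.918,15)"
```

```text
t 13.35 pos [431.1 229.6  78.9] yaw 2.898 F [-0.1 -0.3  0.1] op 27.8 n 2
2.1 4.3 27.0 -0.010 15; 2.1 4.3 27.0 -0.010 15
```

>>> send_rows(plan="2.1 4.3 20 -0.01 15; 2.1 4.3 20 -0.01 15; 0 0 10 0 15; 0 0 0 0 15; 0 0 0 0 15")

```text
t: 13.85
eef_pos: [432.6, 235.3, 29.0]
tcp_rot: [-3.136, 0.017, 2.907]
ft_force: [-0.4, -0.0, -0.3]
opening: 0.291
```

```bash
python3 -c "
from h import *
plan(429,239,12.7,2.918,15)"
```

```text
t 13.85 pos [432.6 235.3  29. ] yaw 2.907 F [-0.4 -0.  -0.3] op 27.6 n 1
4.4 2.8 16.3 -0.011 15
```

>>> send_rows(plan="2.5 1.6 5 -0.01 15; 1.5 1 5 0 15; 0 0 2 0 15; 0 0 0 0 15; 0 0 0 0 15")

```text
t: 14.35
eef_pos: [430.3, 238.5, 17.8]
tcp_rot: [-3.138, 0.019, 2.916]
ft_force: [-0.7, -0.1, -0.6]
opening: 0.294
```

```bash
python3 -c "
from h import *
plan(429,239,12.7,2.918,15)"
```

```text
t 14.35 pos [430.3 238.5  17.8] yaw 2.916 F [-0.7 -0.1 -0.6] op 27.9 n 1
1.4 0.2 5.1 -0.002 15
```

>>> send_rows(plan="1.3 0.2 3 0 15; 0.2 0 1.5 0 15; 0 0 0 0 15; 0 0 0 0 15")

```text
t: 14.75
eef_pos: [428.9, 239.1, 13.1]
tcp_rot: [-3.138, 0.02, 2.916]
ft_force: [0.6, -0.4, -0.7]
opening: 0.291
```

```bash
python3 -c "
from h import *
plan(429,239,12.7,2.918,15)"
```

```text
t 14.75 pos [428.9 239.1  13.1] yaw 2.916 F [ 0.6 -0.4 -0.7] op 27.7 n 1
-0.1 -0.1 0.4 -0.002 15
```

>>> send_rows(plan="0 0 0 0 60; 0 0 0 0 60; 0 0 0 0 60; 0 0 0 0 60; 0 0 -20 0 80; 0 0 -35 0 95; 0 0 -25 0 95")

```text
t: 15.45
eef_pos: [426.2, 239.1, 92.6]
tcp_rot: [-3.134, 0.014, 2.916]
ft_force: [-0.4, -0.1, 0.0]
opening: 0.821
```

```bash
python3 -c "
from h import *
shot('wrist','w4.png')
plan(478.3,-295.2,95,2.037,95)"
```

```text
t 15.5 pos [427.2 239.6  95.6] yaw 2.916 F [ 1.5 -0.   4. ] op 82.8 n 12
-14.1 -42.5 0.0 0.073 95; -17.2 -41.3 0.0 0.073 95; -20.2 -40.0 0.0 0.073 95; -23.0 -38.4 0.0 0.073 95; -25.8 -36.6 0.0 0.073 95; -28.4 -34.6 0.0 0.073 95; -30.9 -32.4 0.0 0.073 95; -33.1 -30.1 0.0 0.073 95
-35.3 -27.6 0.0 0.073 95; -37.2 -24.9 0.0 0.073 95; -38.9 -22.1 0.0 0.073 95; -40.4 -19.2 0.0 0.073 95
```

View pics/w4.png

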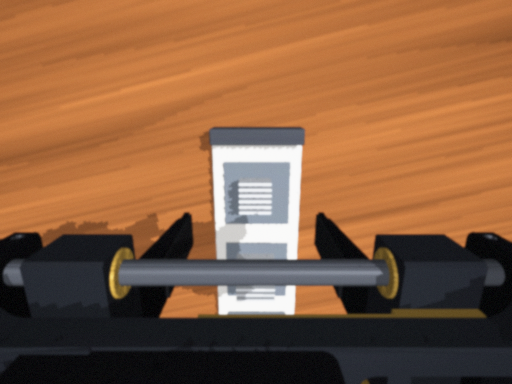

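>>> send_rows(plan="-14.1 -42.5 0 0.073 95; -17.2 -41.3 0 0.073 95; -20.2 -40 0 0.073 95; -23 -38.4 0 0.073 95; -25.8 -36.6 0 0.073 95; -28.4 -34.6 0 0.073 95; -30.9 -32.4 0 0.073 95; -33.1 -30.1 0 0.073 95")

```text
t: 16.3
eef_pos: [461.4, -124.9, 101.1]
tcp_rot: [3.129, 0.022, 2.32]
ft_force: [0.9, 0.8, -0.2]
opening: 0.999
```

```bash
python3 -c "
from h import *
plan(478.3,-295.2,95,2.037,95)"
```

```text
t 16.3 pos [ 461.4 -124.9  101.1] yaw 2.32 F [ 0.9  0.8 -0.2] op 95.0 n 4
-34.1 -25.9 1.5 0.071 95; -35.8 -23.4 1.5 0.071 95; -37.4 -20.8 1.5 0.071 95; -38.7 -18.1 1.5 0.071 95
```

>>> send_rows(plan="-34.1 -25.9 1.5 0.071 95; -35.8 -23.4 1.5 0.071 95; -34 -19 1.5 0.065 95; -25 -12 1 0.05 95; -8 -4 0 0.01 95; 0 0 0 0 95; 0 0 0 0 95")

```text
t: 17.0
eef_pos: [474.4, -297.0, 95.9]
tcp_rot: [3.123, 0.018, 2.034]
ft_force: [-0.7, 0.6, 0.2]
opening: 0.998
```

```bash
python3 -c "
from h import *
wfit('sink_large',(478.3,-295.2),2,'w5.png')
plan(478.3,-295.2,5,2.037,95)"
```

```text
wrist fit sink_large [257. 192.] 3029 [ 4.78615e+02 -2.94657e+02  4.60000e-01  9.68000e-01]
t 17.05 pos [ 474.5 -296.7   95.9] yaw 2.034 F [ 0.4  0.8 -0.3] op 95.2 n 3
-0.1 1.4 30.3 -0.001 95; -0.1 1.4 30.3 -0.001 95; -0.1 1.4 30.3 -0.001 95
```

View pics/w5.png

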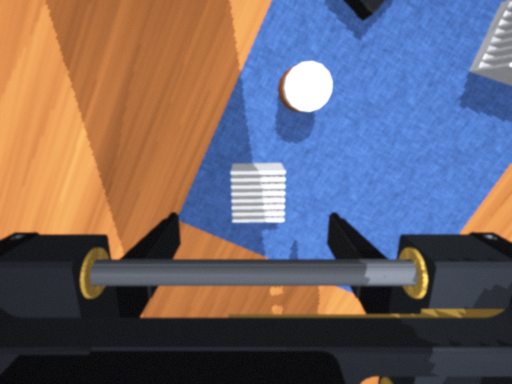

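>>> send_rows(plan="0 1.5 25 0 95; 0 1.5 25 0 95; 0 0 15 0 95; 0 0 0 0 90; 0 0 0 0 90")

```text
t: 17.55
eef_pos: [480.0, -289.7, 31.0]
tcp_rot: [3.122, 0.019, 2.044]
ft_force: [-0.4, 0.2, 0.7]
opening: 0.951
```

```bash
python3 -c "
from h import *
plan(478.5,-295,7,2.031,90)"
```

```text
t 17.55 pos [ 480.  -289.7   31. ] yaw 2.044 F [-0.4  0.2  0.7] op 90.4 n 1
-4.0 -3.8 24.0 0.013 90
```

>>> send_rows(plan="-3 -3 8 0.012 80; -1 -1.2 7 0 70; 0 0 4 0 65; 0 0 0 0 65; 0 0 0 0 65")

```text
t: 18.05
eef_pos: [479.3, -295.6, 12.9]
tcp_rot: [3.12, 0.022, 2.033]
ft_force: [-0.3, -1.2, 0.6]
opening: 0.689
```

```bash
python3 -c "
from h import *
plan(478.5,-295,7,2.031,65)"
```

```text
t 18.05 pos [ 479.3 -295.6   12.9] yaw 2.033 F [-0.3 -1.2  0.6] op 65.5 n 1
0.9 -0.5 5.9 0.002 65
```

>>> send_rows(plan="0.8 -0.6 5 0 60; 0 0 0 0 30; 0 0 0 0 30; 0 0 0 0 30; 0 0 0 0 30; 0 0 0 0 30; 0 0 0 0 30")

```text
t: 18.75
eef_pos: [478.6, -295.3, 7.8]
tcp_rot: [3.12, 0.022, 2.033]
ft_force: [-0.3, 0.3, -0.1]
opening: 0.47
```

```bash
python3 -c "
from h import *
plan(478.5,-295,7,2.031,65)"
```

```text
t 18.75 pos [ 478.6 -295.3    7.8] yaw 2.033 F [-0.3  0.3 -0.1] op 44.7 n 1
0.3 0.1 0.8 0.002 65
```

>>> send_rows(plan="0 0 -15 0 30; 0 0 -30 0 30; 0 0 -30 0 30; 0 0 -25 0 30; 0 0 -5 0 30")

```text
t: 19.25
eef_pos: [474.8, -293.6, 114.9]
tcp_rot: [3.122, 0.019, 2.033]
ft_force: [-0.0, -0.2, -0.6]
opening: 0.477
```

```bash
python3 -c "
from h import *
plan(585,203.5,105,2.918,30)"
```

```text
t 19.25 pos [ 474.8 -293.6  114.9] yaw 2.033 F [-0.  -0.2 -0.6] op 45.3 n 12
33.0 26.7 0.8 -0.074 30; 30.9 29.0 0.8 -0.074 30; 28.7 31.2 0.8 -0.074 30; 26.3 33.3 0.8 -0.074 30; 23.8 35.1 0.8 -0.074 30; 21.2 36.8 0.8 -0.074 30; 18.4 38.2 0.8 -0.074 30; 15.5 39.5 0.8 -0.074 30
12.6 40.5 0.8 -0.074 30; 9.5 41.3 0.8 -0.074 30; 6.5 41.9 0.8 -0.074 30; 3.4 42.3 0.8 -0.074 30
```

>>> send_rows(plan="33 26.7 0 -0.074 30; 30.9 29 0 -0.074 30; 28.7 31.2 0 -0.074 30; 26.3 33.3 0 -0.074 30; 23.8 35.1 0 -0.074 30; 21.2 36.8 0 -0.074 30; 18.4 38.2 0 -0.074 30; 15.5 39.5 0 -0.074 30")

```text
t: 20.05
eef_pos: [546.5, 45.2, 108.8]
tcp_rot: [3.138, 0.026, 2.638]
ft_force: [1.0, -0.7, -0.5]
opening: 0.468
```

```bash
python3 -c "
from h import *
plan(585,203.5,95,2.918,30)"
```

```text
t 20.05 pos [546.5  45.2 108.8] yaw 2.638 F [ 1.  -0.7 -0.5] op 44.5 n 4
10.7 39.3 3.4 -0.070 30; 7.9 40.0 3.4 -0.070 30; 5.1 40.4 3.4 -0.070 30; 2.2 40.7 3.4 -0.070 30
```

>>> send_rows(plan="10.7 39.3 3.4 -0.07 30; 7.9 40 3.4 -0.07 30; 4 32 3.4 -0.06 30; 1.5 24 3.4 -0.05 30; 0 8 0 -0.01 30; 0 0 0 0 30; 0 0 0 0 30")

```text
t: 20.75
eef_pos: [579.1, 197.4, 87.2]
tcp_rot: [-3.135, 0.02, 2.916]
ft_force: [-0.2, -0.3, -0.0]
opening: 0.474
```

```bash
python3 -c "
from h import *
plan(585,203.5,30,2.918,30)"
```

```text
t 20.75 pos [579.1 197.4  87.2] yaw 2.916 F [-0.2 -0.3 -0. ] op 45.1 n 2
-2.2 3.6 28.6 -0.001 30; -2.2 3.6 28.6 -0.001 30
```

>>> send_rows(plan="-2 3.4 20 0 30; -1 3.2 20 0 30; 0 0 10 0 30; 0 0 0 0 30; 0 0 0 0 30")

```text
t: 21.25
eef_pos: [584.8, 197.2, 37.0]
tcp_rot: [-3.136, 0.021, 2.907]
ft_force: [0.4, -0.3, -0.7]
opening: 0.473
```

```bash
python3 -c "
from h import *
plan(585,203.5,15.8,2.918,30)"
```

```text
t 21.25 pos [584.8 197.2  37. ] yaw 2.907 F [ 0.4 -0.3 -0.7] op 45.0 n 1
1.3 6.1 21.2 -0.011 30
```

>>> send_rows(plan="0.8 4 8 -0.01 30; 0.3 2 7 0 30; 0 0 3 0 30; 0 0 0 0 30; 0 0 0 0 30")

```text
t: 21.75
eef_pos: [586.2, 203.3, 19.4]
tcp_rot: [-3.136, 0.023, 2.918]
ft_force: [-0.8, 0.1, 0.8]
opening: 0.478
```

```bash
python3 -c "
from h import *
plan(585,203.5,15.8,2.918,30)"
```

```text
t 21.75 pos [586.2 203.3  19.4] yaw 2.918 F [-0.8  0.1  0.8] op 45.5 n 1
1.2 -0.1 3.6 -0.000 30
```

>>> send_rows(plan="1.2 0 2 0 30; 0.2 0 1 0 30; 0 0 0 0 30; 0 0 0 0 30")

```text
t: 22.15
eef_pos: [584.9, 203.8, 16.6]
tcp_rot: [-3.137, 0.024, 2.918]
ft_force: [0.5, -0.5, -0.6]
opening: 0.474
```

```bash
python3 -c "
from h import *
plan(585,203.5,15.8,2.918,30)"
```

```text
t 22.15 pos [584.9 203.8  16.6] yaw 2.918 F [ 0.5 -0.5 -0.6] op 45.0 n 1
-0.2 -0.2 0.8 -0.000 30
```

>>> send_rows(plan="0 0 0.7 0 30; 0 0 0 0 80; 0 0 0 0 80; 0 0 0 0 80; 0 0 0 0 80; 0 0 -20 0 90; 0 0 -35 0 95; 0 0 -30 0 95")

```text
t: 22.95
eef_pos: [581.4, 204.0, 99.3]
tcp_rot: [-3.133, 0.017, 2.917]
ft_force: [0.2, 0.0, 0.5]
opening: 0.976
```

```bash
python3 -c "
from h import *
shot('wrist','w6.png')
plan(617.2,-90.6,100,1.757,95)"
```

```text
t 23.0 pos [583.1 204.6 104. ] yaw 2.917 F [1.2 1.1 4.3] op 93.9 n 9
-11.0 -31.1 0.4 0.129 95; -14.9 -29.5 0.4 0.129 95; -18.6 -27.3 0.4 0.129 95; -21.9 -24.7 0.4 0.129 95; -24.9 -21.7 0.4 0.129 95; -27.5 -18.3 0.4 0.129 95; -29.6 -14.6 0.4 0.129 95; -31.2 -10.7 0.4 0.129 95
-32.4 -6.6 0.4 0.129 95
```

View pics/w6.png

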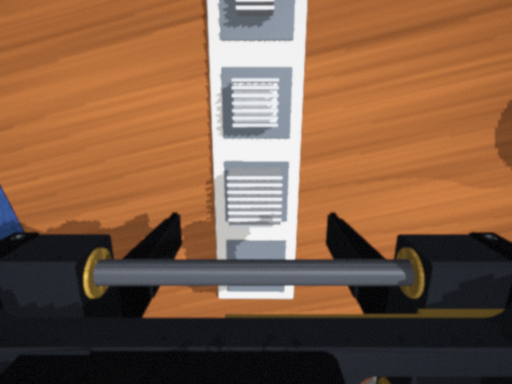

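Three sinks stand on their pads (pad rows at v≈10, 100, 195), centred. On to the largest.

>>> send_rows(plan="-11 -31.1 0 0.129 95; -14.9 -29.5 0 0.129 95; -18.6 -27.3 0 0.129 95; -21.9 -24.7 0 0.129 95; -24.9 -21.7 0 0.129 95; -27 -17.5 0 0.129 95; -24 -12 0 0.11 95; -15 -6 0 0.09 95")

```text
t: 23.8
eef_pos: [609.2, -40.6, 109.4]
tcp_rot: [3.119, 0.018, 1.91]
ft_force: [0.6, 0.4, -0.2]
opening: 0.996
```

>>> send_rows(plan="0 0 0 0 95; 0 0 0 0 95")

```text
t: 24.0
eef_pos: [609.1, -42.4, 109.1]
tcp_rot: [3.119, 0.018, 1.908]
ft_force: [0.2, 0.2, 0.4]
opening: 0.999
```

```bash
python3 -c "
from h import *
plan(617.2,-90.6,100,1.757,95)"
```

```text
t 24.0 pos [609.1 -42.4 109.1] yaw 1.908 F [0.2 0.2 0.4] op 95.0 n 2
-24.1 -4.2 4.5 0.076 95; -24.4 -2.3 4.5 0.076 95
```

>>> send_rows(plan="-22 -4 4 0.076 95; -17 -2 4 0.06 95; -8 -0.5 0 0.01 95; 0 0 0 0 95; 0 0 0 0 95")

```text
t: 24.5
eef_pos: [616.6, -85.2, 101.5]
tcp_rot: [3.117, 0.014, 1.774]
ft_force: [0.6, 0.3, 0.7]
opening: 0.996
```

```bash
python3 -c "
from h import *
wfit('sink_extra_large',(617.2,-90.6),2,'w7.png')
plan(617.2,-90.6,8,1.757,95)"
```

```text
wrist fit sink_extra_large [251. 197.] 4406 [617.438 -89.899   1.751   0.974]
t 24.55 pos [616.6 -85.  101.6] yaw 1.774 F [-0.  -0.3  0.2] op 94.6 n 3
-1.8 -0.2 31.2 0.006 95; -1.9 -0.2 31.2 0.006 95; -1.9 -0.2 31.2 0.006 95
```

View pics/w7.png

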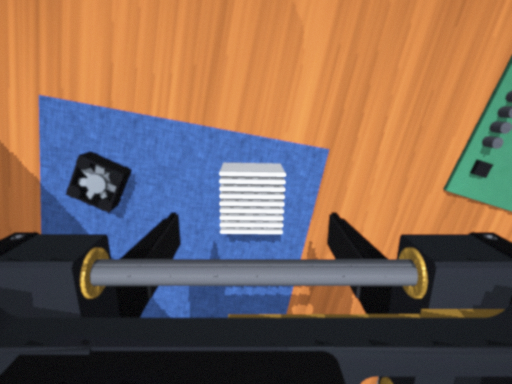

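>>> send_rows(plan="-2 0 20 0.01 95; -2 0 20 0.01 95; 0 0 10 0 95; 0 0 0 0 95; 0 0 0 0 95")

```text
t: 25.05
eef_pos: [619.5, -85.8, 52.1]
tcp_rot: [3.114, 0.014, 1.763]
ft_force: [-0.3, -0.0, 0.8]
opening: 1.0
```

```bash
python3 -c "
from h import *
plan(617.3,-90.2,8,1.754,95)"
```

```text
t 25.05 pos [619.5 -85.8  52.1] yaw 1.763 F [-0.3 -0.   0.8] op 95.1 n 1
-3.9 -3.0 44.1 0.009 95
```

>>> send_rows(plan="-2.5 -2 14 0.008 95; -1.5 -1.2 14 0 90; 0 0 7 0 80; 0 0 0 0 75; 0 0 0 0 75")

```text
t: 25.55
eef_pos: [618.5, -91.0, 15.3]
tcp_rot: [3.113, 0.015, 1.755]
ft_force: [0.5, 0.5, -0.2]
opening: 0.798
```

```bash
python3 -c "
from h import *
plan(617.3,-90.2,8,1.754,75)"
```

```text
t 25.55 pos [618.5 -91.   15.3] yaw 1.755 F [ 0.5  0.5 -0.2] op 75.9 n 1
1.0 -1.0 7.3 0.001 75
```

>>> send_rows(plan="0.8 -1 6 0 70; 0 0 0 0 70; 0 0 0 0 40; 0 0 0 0 40; 0 0 0 0 40; 0 0 0 0 40; 0 0 0 0 40")

```text
t: 26.25
eef_pos: [617.8, -90.4, 9.7]
tcp_rot: [3.112, 0.015, 1.755]
ft_force: [0.9, -0.4, -1.4]
opening: 0.572
```

```bash
python3 -c "
from h import *
plan(617.3,-90.2,8,1.754,75)"
```

```text
t 26.25 pos [617.8 -90.4   9.7] yaw 1.755 F [ 0.9 -0.4 -1.4] op 54.4 n 1
0.3 -0.4 1.7 0.001 75
```

>>> send_rows(plan="0 0 -15 0 40; 0 0 -30 0 40; 0 0 -30 0 40; 0 0 -25 0 40; 0 0 -5 0 40")

```text
t: 26.75
eef_pos: [613.7, -89.2, 120.7]
tcp_rot: [3.113, 0.014, 1.755]
ft_force: [-0.3, -0.3, -1.7]
opening: 0.57
```

```bash
python3 -c "
from h import *
plan(663,185.8,105,2.918,40)"
```

```text
t 26.75 pos [613.7 -89.2 120.7] yaw 1.755 F [-0.3 -0.3 -1.7] op 54.2 n 9
29.0 11.0 1.7 -0.129 40; 27.4 14.6 1.7 -0.129 40; 25.3 18.0 1.7 -0.129 40; 22.7 21.1 1.7 -0.129 40; 19.8 23.9 1.7 -0.129 40; 16.6 26.3 1.7 -0.129 40; 13.0 28.2 1.7 -0.129 40; 9.3 29.6 1.7 -0.129 40
5.4 30.6 1.7 -0.129 40
```

>>> send_rows(plan="29 11 1.5 -0.129 40; 27.4 14.6 1.5 -0.129 40; 25.3 18 1.5 -0.129 40; 22.7 21.1 1.5 -0.129 40; 19.8 23.9 1.5 -0.129 40; 16.6 26.3 1.5 -0.129 40; 11 24 1.5 -0.12 40; 5 17 1.5 -0.1 40")

```text
t: 27.55
eef_pos: [652.5, 143.5, 107.2]
tcp_rot: [3.14, 0.032, 2.783]
ft_force: [0.6, -0.7, -1.5]
opening: 0.57
```

>>> send_rows(plan="0 0 0 0 40; 0 0 0 0 40")

```text
t: 27.75
eef_pos: [651.7, 145.6, 105.8]
tcp_rot: [3.141, 0.03, 2.786]
ft_force: [0.5, -0.9, -1.2]
opening: 0.569
```

```bash
python3 -c "
from h import *
plan(663,185.8,80,2.918,40)"
```

```text
t 27.75 pos [651.7 145.6 105.8] yaw 2.786 F [ 0.5 -0.9 -1.2] op 54.1 n 2
1.7 20.8 12.9 -0.066 40; 0.4 20.9 12.9 -0.066 40
```

>>> send_rows(plan="1.5 18 12 -0.06 40; 0.5 14 12 -0.05 40; 0 7 8 -0.02 40; 0 0 8 0 40; 0 0 0 0 40; 0 0 0 0 40")

```text
t: 28.35
eef_pos: [663.1, 179.8, 62.9]
tcp_rot: [-3.137, 0.029, 2.91]
ft_force: [0.2, -0.6, -1.1]
opening: 0.572
```

```bash
python3 -c "
from h import *
plan(663,185.8,17.7,2.918,40)"
```

```text
t 28.35 pos [663.1 179.8  62.9] yaw 2.91 F [ 0.2 -0.6 -1.1] op 54.4 n 2
0.8 2.9 22.6 -0.004 40; 0.7 2.9 22.6 -0.004 40
```

>>> send_rows(plan="0.4 2.5 14 -0.004 40; 0.4 2.2 12 -0.004 40; 0 0 7 0 40; 0 0 0 0 40; 0 0 0 0 40")

```text
t: 28.85
eef_pos: [664.4, 183.4, 27.2]
tcp_rot: [-3.136, 0.029, 2.916]
ft_force: [0.4, -0.9, -1.3]
opening: 0.57
```

```bash
python3 -c "
from h import *
plan(663,185.8,17.7,2.918,40)"
```

```text
t 28.85 pos [664.4 183.4  27.2] yaw 2.916 F [ 0.4 -0.9 -1.3] op 54.2 n 1
1.9 2.0 9.5 -0.002 40
```

>>> send_rows(plan="1.3 1.5 4 0 40; 0.6 0.6 2.5 0 40; 0 0 0 0 40; 0 0 0 0 40")

```text
t: 29.25
eef_pos: [663.5, 186.2, 20.9]
tcp_rot: [-3.137, 0.03, 2.916]
ft_force: [0.7, 0.3, -1.1]
opening: 0.574
```

```bash
python3 -c "
from h import *
plan(663,185.8,17.7,2.918,40)"
```

```text
t 29.25 pos [663.5 186.2  20.9] yaw 2.916 F [ 0.7  0.3 -1.1] op 54.6 n 1
0.4 -0.5 3.2 -0.002 40
```

>>> send_rows(plan="0.4 -0.5 1.5 0 40; 0 0 1 0 40; 0 0 0 0 40; 0 0 0 0 40")

```text
t: 29.65
eef_pos: [663.2, 185.7, 18.8]
tcp_rot: [-3.137, 0.031, 2.916]
ft_force: [-0.7, 0.3, -1.7]
opening: 0.567
```

```bash
python3 -c "
from h import *
plan(663,185.8,17.7,2.918,40)"
```

```text
t 29.65 pos [663.2 185.7  18.8] yaw 2.916 F [-0.7  0.3 -1.7] op 53.9 n 1
0.3 0.0 1.1 -0.002 40
```

>>> send_rows(plan="0.2 0 1 0 40; 0 0 0 0 85; 0 0 0 0 85; 0 0 0 0 85; 0 0 0 0 85; 0 0 -20 0 90; 0 0 -35 0 95; 0 0 -45 0 95")

```text
t: 30.45
eef_pos: [657.7, 186.2, 114.1]
tcp_rot: [-3.133, 0.021, 2.916]
ft_force: [-0.7, 0.7, 0.8]
opening: 0.993
```

>>> send_rows(plan="0 -40 -10 0 95; 0 -45 -10 0 95; 0 -45 -10 0 95; 0 -45 0 0 95; 0 -30 0 0 95; 0 0 0 0 95; 0 0 0 0 95")

```text
t: 31.15
eef_pos: [611.9, -18.5, 154.4]
tcp_rot: [-3.137, 0.033, 2.918]
ft_force: [0.2, 0.9, 0.1]
opening: 0.998
```

```bash
python3 - <<'E'
from h import *
P={n:shot(n,n+'9.png') for n in('top','scene')}
S=['sink_small','sink_medium','sink_large','sink_extra_large']
T=[(429,239),(507,221.3),(585,203.5),(663,185.8)]
for c,p in P.items():
    im=p['image'].astype(float)
    x0,y0=proj(p,[[*T[3],10]])[0]
    for n,g in zip(S,T):
        u=proj(p,corners(*g,-.2235,SZ[n],10)).round(1)
        print(c,n,u.min(0),u.max(0),[(np.round(r['confidence'],2),r['bbox']) for r in boxes_of(n,p)[:3]])
t=P['top']['image']; cv2.imwrite('pics/strz9.png',cv2.resize(t[105:280,110:210,::-1],None,fx=3.4,fy=3.4,interpolation=cv2.INTER_CUBIC))
t=P['scene']['image'];cv2.imwrite('pics/scz9.png',cv2.resize(t[130:260,280:400,::-1],None,fx=4.5,fy=4.5,interpolation=cv2.INTER_CUBIC))
plan(600,0,200,2.9,95)
E
```

```text
top sink_small [136.5 231.5] [154.2 247.1] []
top sink_medium [143.  193.6] [165.7 214. ] [(np.float64(0.66), [149.2, 196.3, 14.0, 18.5])]
top sink_large [149.3 155.5] [177.3 181.9] [(np.float64(0.74), [151.0, 155.2, 25.3, 28.8]), (np.float64(0.23), [130.0, 224.5, 32.2, 27.8])]
top sink_extra_large [155.5 117.4] [188.8 150.2] [(np.float64(0.96), [159.3, 120.1, 29.7, 30.2]), (np.float64(0.28), [150.1, 152.2, 30.8, 34.8])]
scene sink_small [326.9 154.5] [340.5 166.5] [(np.float64(0.64), [328.8, 155.1, 13.4, 9.1])]
scene sink_medium [331. 169.] [349.9 186.2] [(np.float64(0.57), [333.4, 169.2, 15.6, 16.1])]
scene sink_large [335.3 185.2] [360.9 208.7] [(np.float64(0.79), [332.6, 180.8, 30.0, 27.4])]
scene sink_extra_large [340.2 203.1] [373.7 234.4] [(np.float64(0.8), [342.3, 198.7, 30.8, 35.7])]
t 31.65 pos [612.  -17.6 154.1] yaw 2.921 F [ 0.2 -0.7  0.1] op 94.7 n 2
7.8 7.3 -22.9 0.010 95; 7.9 7.2 -22.9 0.010 95
```

View pics/strz9.png

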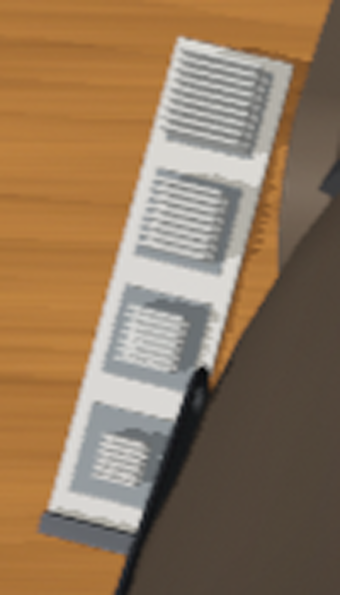

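View pics/top9.png

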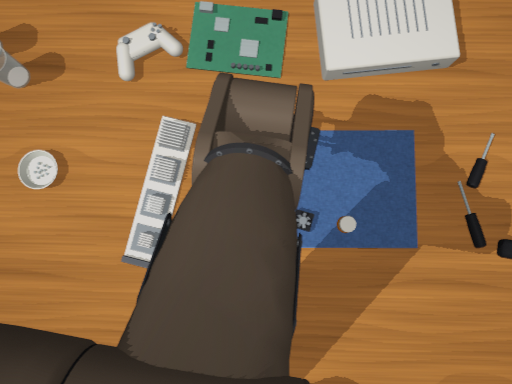

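View pics/scz9.png

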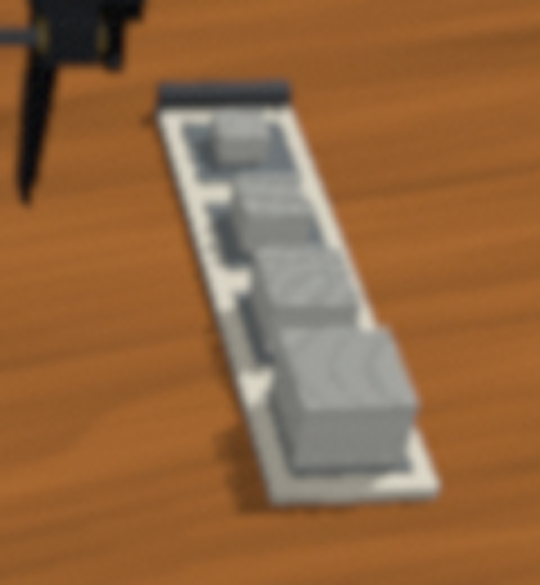

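```bash
python3 - <<'E'
from h import *
S=['sink_small','sink_medium','sink_large','sink_extra_large']
T=[(429,239),(507,221.3),(585,203.5),(663,185.8)]
out=[]
for c,(a,b,x,y),k in(('top',(110,270,115,205),5),('scene',(140,245,310,385),5)):
    p=shot(c); v=cv2.resize(p['image'][a:b,x:y,::-1],None,fx=k,fy=k,interpolation=cv2.INTER_CUBIC)
    # pad bias of this camera
    d=np.array([.8,.4]) if c=='top' else np.array([-1.6,-.5])
    for n,g in zip(S,T):
        g=np.array(g)+d
        for q,col in((corners(*g,-.2235,SZ[n],10),(0,0,255)),(corners(*g,-.2235,(60,60,0.01),10),(0,255,0))):
            h=cv2.convexHull(((proj(p,q)-[x,y]+.5)*k).astype(np.float32)); cv2.polylines(v,[h.astype(int)],True,col,1)
    cv2.imwrite(f'pics/ov_{c}.png',v[:600] if c=='scene' else cv2.resize(v,None,fx=.75,fy=.75))
E
```

```text
(no output)
```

View pics/ov_top.png

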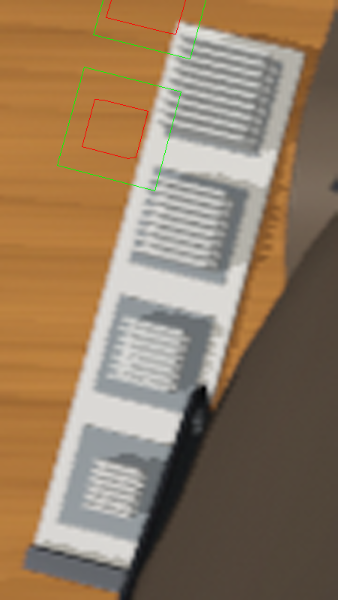

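View pics/ov_scene.png

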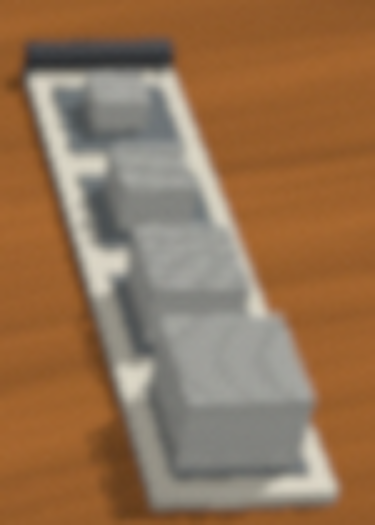

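```bash
python3 - <<'E'
from h import *
S=['sink_small','sink_medium','sink_large','sink_extra_large']
T=[(429,239),(507,221.3),(585,203.5),(663,185.8)]
for c,(a,b,x,y),k in(('top',(110,270,115,205),5),('scene',(140,245,310,385),5.5)):
    p=shot(c); v=cv2.resize(p['image'][a:b,x:y,::-1],None,fx=k,fy=k,interpolation=cv2.INTER_CUBIC)
    d=np.array([.8,.4]) if c=='top' else np.array([-1.6,-.5])
    for n,g in zip(S,T):
        g=np.array(g)+d
        for q,col in((corners(*g,-.2235,SZ[n],10),(0,0,255)),(corners(*g,-.2235,(60,60,0.01),10),(0,255,0))):
            h=cv2.convexHull(((proj(p,q)-[x,a]+.5)*k).astype(np.float32)); cv2.polylines(v,[h.astype(int)],True,col,1)
    cv2.imwrite(f'pics/ovb_{c}.png',v[:600] if c=='scene' else cv2.resize(v,None,fx=.75,fy=.75))
E
```

```text
(no output)
```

View pics/ovb_top.png

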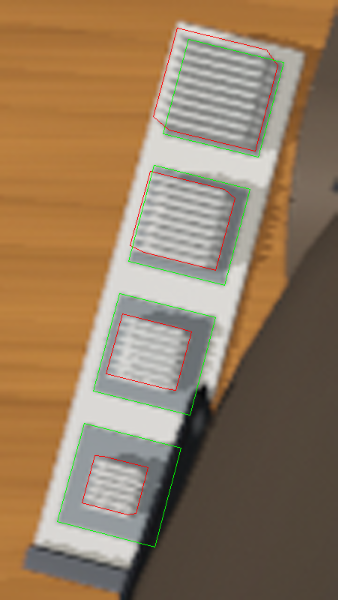

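View pics/ovb_scene.png

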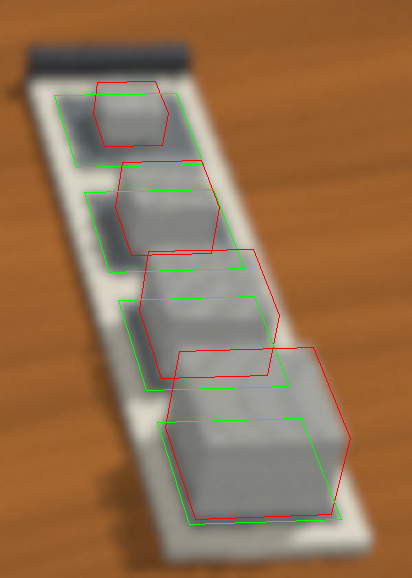

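```bash
python3 -c "
from h import *
plan(670,184,140,2.918,95)"
```

```text
t 31.85 pos [612.  -18.  154.2] yaw 2.92 F [-0.3 -0.1 -0.6] op 95.2 n 5
-2.4 42.0 2.8 0.000 95; -2.4 42.0 2.8 0.000 95; -2.4 42.0 2.8 0.000 95; -2.4 42.0 2.8 0.000 95; -2.4 42.0 2.8 0.000 95
```

>>> send_rows(plan="-2.4 42 2 0 95; -2.4 42 2 0 95; -2.4 40 2 0 95; -2.4 32 2 0 95; -1 15 0 0 95; 0 0 0 0 95; 0 0 0 0 95; 0 0 0 0 95")

```text
t: 32.65
eef_pos: [661.8, 148.7, 145.4]
tcp_rot: [-3.136, 0.033, 2.916]
ft_force: [-0.4, -0.4, 1.3]
opening: 0.997
```

```bash
python3 - <<'E'
from h import *
S=['sink_small','sink_medium','sink_large','sink_extra_large']
T=[(429,239),(507,221.3),(585,203.5),(663,185.8)]
p=shot('wrist'); k=1.5; v=cv2.resize(p['image'][:,:,::-1],None,fx=k,fy=k,interpolation=cv2.INTER_CUBIC)
cv2.imwrite('pics/w8.png',v)
for n,g in zip(S,T):
        for q,col in((corners(*g,-.2235,SZ[n],10),(0,0,255)),(corners(*g,-.2235,(60,60,0.01),10),(0,255,0))):
            h=cv2.convexHull(((proj(p,q)+.5)*k).astype(np.float32)); cv2.polylines(v,[h.astype(int)],True,col,1)
cv2.imwrite('pics/w8o.png',v)
plan(663,185.8,140,2.918,95)
E
```

```text
t 32.7 pos [661.8 148.5 145.5] yaw 2.916 F [ 0.4 -0.8  0.2] op 95.0 n 1
7.2 36.6 5.5 -0.002 95
```

View pics/w8o.png

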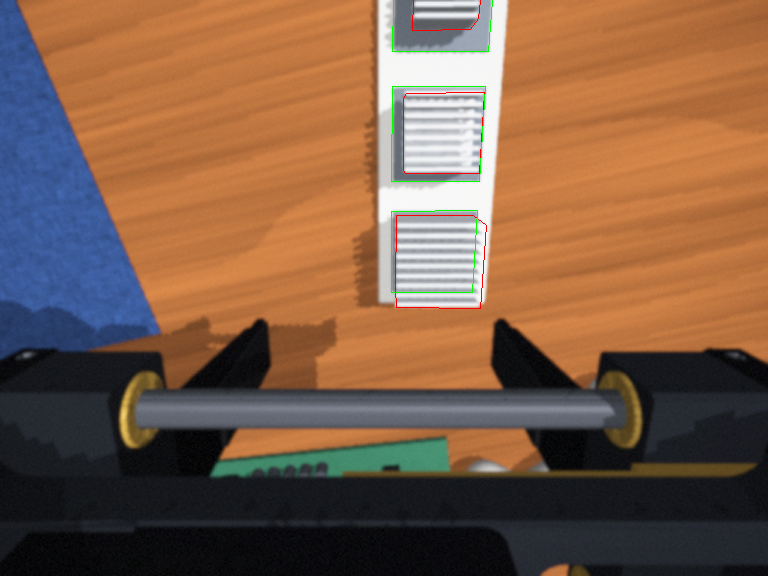

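View pics/w8.png

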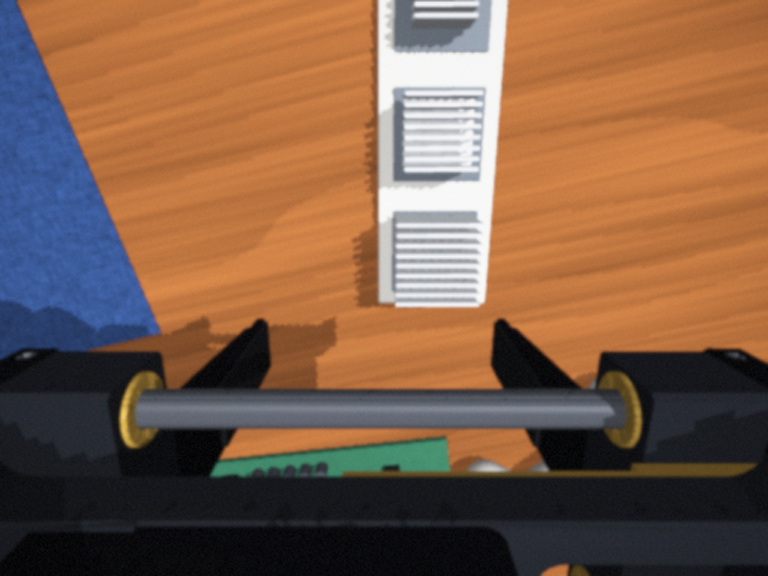

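```bash
python3 -c "
from h import *
print(job_done())"
```

```text
the job is handed in; nothing more can be done
None
```

All four heat sinks are on the strip, fins up. From the end stop outward they run small, medium, large and extra-large, one on each of pads 1 to 4. The job was handed in at about 33 s of the 96 s allowed, with the gripper open and well above the strip.

**Grips:** the measured openings matched the sink widths at each pick: about 28, 36, 45 and 54 mm.

**Centring:** the final wrist-camera overlay showed the large and extra-large sinks within about 1 pixel, roughly 1 mm, of their pad centres. For the small and medium sinks I relied on the earlier wrist views and the last top and scene overlays. Those agreed to about 1–2 mm.

**Disagreement:** in the top overlay the extra-large sink looked a few millimetres off. The closer wrist view did not confirm this, so I left it.

**Fan and jar:** in the last full top picture both stood at their original pixel positions, about (303, 220) and (347, 224).

**Forces and tilt:** no force reading between moves exceeded about 5 N. The tool drifted to about 2° of tilt over the run, so the extra-large sink was released slightly tilted, but it sits flat in the later pictures.

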